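# Angle the tongued mosaic board into the starter rail and lower it flat

### The arm

A 7-joint arm with a two-finger parallel gripper is mounted at the origin on a cart in front of the work surface, level with it; the furniture and walls round the work are solid. World frame = base frame: x ahead of the robot, y to its left, z up, the work surface at z = 0. Lengths are in m, angles in degrees, forces in N, time in s.
With the tool pointing down it reaches from about 0.425 to 0.825 m from the base axis. Payload 3.6 kg.
Tool frame: the origin (TCP) lies at the very end of the fingers, on their centre line; the grasp point (between the pads) lies 19 mm behind it; x points along the fingers, z is the direction in which the jaws open and shut, and the axes are right-handed (so a half turn about x gives the same grasp; the last joint's range is limited). The gripper opens to 85 mm and grips with 20 to 120 N. Pads are 22 mm wide; open, the fingers measure 114 mm over their backs; the gripper's body (76 mm by 85 mm) begins 54 mm behind the grasp point. The pads swing forward as they close: fully open they stand 13 mm farther back than shut.
Start: joints at [-69.185, 35.231, -0.722, 81.555, 0.464, 63.22, -2.315], TCP at [0.247, 0.601, 0.231] pointing down, gripper open.
Joint ranges: [-178.69, 178.69], [-17.37, 117.87], [-77.05, 75.6], [15.02, 138.74], [-78.02, 258.01], [0.78, 113.62], [-162.83, 162.83]. Speed limits (degrees/s): [159.86, 159.86, 180, 180, 180, 180, 180].

### API

Orientations are given as a 3x3 rotation matrix whose columns are the frame's x, y, z axes.
In Python, from cell import state, camera, sign_off, spot_in, place_of gives the robot as it stands. The module is installed in compiled form; this text tells all that it offers.
- The arm moves only by the tool play_rows, never from a script. Its arguments are lists of equal length, an entry for each row: "xyz": the shift along the tool's x, y, z in mm, a list of three; "rotation": the turn, a rotation vector about the tool's x, y, z in degrees, a list of three; "jaw": the gripper command: -1 is shut, 1 is fully open, values between are in proportion. A call has 1 to 10 rows; each row shifts and turns the pose as measured when the row begins, along the tool's axes as they then stand; what a row does not reach is not made up. A row lasts 1/10 s, in which the tool goes at most 50 mm and 8.59 degrees, less where a joint would pass 70% of its speed; a pose out of reach is approached as far as the arm can. A call is refused whole if a number of a shift passes 50 or a number of a turn 8.59, either way. A call with a gripper value outside its range is refused whole. The fingers move at their own pace and stop on an object; "grip_force" is the grip in N (left out, the last holds). Time passes only in rows, so rows that do not move let the fingers close. It gives the time, the measured TCP pose, the force and the opening at its end, in the units of the state.
- state(): the state, without advancing time (a new reading comes with each control period).
- camera(name): name is "scene" or "top"; returns a dict with "image" (480x640x3 uint8, red, green, blue), "camera_matrix" (3x3 intrinsics, pixels), "origin" and "rotation" of the camera in the world. Camera axes: x right, y up, looking along -z (the intrinsics and any distortion apply to the point x, -y, -z); pixel columns grow to the right and rows downward; lengths in m; the calibration is good to about 2 mm. A picture is of the moment at which its call begins. There is no depth.
- sign_off(): hands the job in, once; it reports no verdict.
Trained networks look in the newest picture that a camera, given by its name, has taken for a name from the list of things; names that differ only in an ending like _2 or _b are one class to them, and where a whole thing is asked for, a point or a joint stands for the part that bears it (a point fixed in the world has none). Each returns a list of dicts, best first, with "score" (0 to 1); they miss things now and then, are a little off and sometimes report something else, mostly with a low value. They report only what shows in the picture. A call takes as long as a camera call.
- spot_in(camera, label): "xyz" ([x, y, z] in m, in the coordinates of the camera as it stood for that picture, good to about 4 mm: the middle of the surface that is visible of it).
- place_of(camera, label): "xyz" ([x, y, z] in m, in the coordinates of the camera as it stood for that picture, good to about 4 mm: a listed point, or the origin of a listed thing).
The state is a dict: "time": time; "q": joint angles; "qvel": joint speeds; "joint_efforts": joint torques, N m; "eef_pos": TCP position; "eef_rot": TCP orientation; "contact_force": force on the tool from outside, world axes, zero at the start; "torque": the same for the moment, N m; "finger_gap": finger opening in m.
Only numpy, scipy, OpenCV 4.12 (cv2) and the standard library are available. Lean on these libraries where they do the work, as an engineer would, in place of code of your own. Each camera call takes 0.05 s, during which the arm holds its last target. There are 200 camera calls.

### The job

Lay the loose mosaic board on the grey laying bed: tip it so that its tongue slopes down into the groove of the aluminium starter rail, push it in by feel until it stops, then lower the board flat so that the joint locks, its middle lined up with the rail's middle. Work gently, as the board and rail must never be pushed together harder than a light hand push (about 25 N); leave the other things where they are, and let go of the board.

Things in the scene. Friction and masses are not known exactly. Their poses are not given: they have to be found in the camera images.
- mosaic_board: Loose plywood board with glass inlays, 150 (x) x 97 (y) x 23 (z) mm, about 0.3 kg, dark handle batten on top, lying flat on the table left of the bed. Origin: underside plane, below the batten's middle; z up, x along the tongue, which points to -y. Full-depth body y -21 to 38; before it, underside stepped: recess y -41 to -21 with ceiling at z 15, toe y -47 to -41 at z 9; front face y -42.
- batten (a point): Middle of the top of the board's handle batten, 57 mm straight above the board's origin. The batten runs along the board's x, 74 long, 16 wide (y), and stands 34 high on the board's top (z 23 to 57).
- tongue_edge (a point): Middle of the front edge of the board's tongue: board frame y -59 mm, z 13. The tongue reaches from y -59 to the toe and to the front face at y -42 and from z 10.5 to 15.5, over the board's whole length.
- laying_bed: Grey plate 230 (x) x 176 (y) x 12 mm fixed to the table (y -66 to 110); aluminium starter rail, 190 long, on its -y part. Origin: table height, mid rail, below the NOMINAL groove mouth; z up, x along rail; groove opens to +y. The rail is clamped in slots up to 14 mm to either side (y) of nominal: its true place is not reported, feel or see it; 25 N does not shift it.
- groove_mouth (a point): Nominal groove mouth, mid length, on the lower lip: 20 mm above the bed's origin. Rail section, y from its true mouth, heights from table: lower lip top 20, up to the ridge; groove bottom (vertical stop) y -11; upper lip underside 32 for y 0 to -5, 30 for -5 to -11; rail top 35, two screw heads to 42 at bed x +-80, y -24. The board cannot go in flat: ridge and lip block it.
- lock_ridge (a point): Middle of the ridge's top, nominal. Ridge y 11 to 26 from the true mouth, top 24.5 above the table; its outer face (y 26) is upright down to the plate (height 12). Tilted 18 to 23 degrees about x, tongue low, the tongue passes over it and under the lip: lower front corner at height 30.8 at y 26 from the true mouth, falling 1 in 4 to 24.3 at y 0, and on to the groove's bottom.
- joined_place (a point): Where the board's origin lies when joined, rail nominal: bed frame y 50 mm (34 to 66 as the rail stands), z 12 (board flat on the plate), x axes of board and bed parallel. Lower the board about the tongue's edge. If the tongue stands over 4 mm short of the groove's bottom, the toe lands on the ridge and the board does not lie flat.
- crusted_pot: grey crusted mixing pot, 92x104x89 mm; bystander, leave it. Origin under its centre.
- paste_tin: round paste tin, 76 across, 58 high mm; bystander, leave it. Origin under its centre.
- tape_roll: roll of masking tape lying flat, 104 across, 25 high mm; bystander, leave it. Origin under its centre.
- glass_cutter: glass cutter with wooden handle, 14x120x14 mm; bystander, leave it. Origin under its centre.

How it is judged:
By the outcome, as a careful person would: the job done as asked, in the order asked, and still so for the second after the job is handed in, with the robot touching nothing.
It also fails if it takes over 58 s, if anything falls off the work surface, if the arm or the gripper's body presses on something with over 40 N, if the wrist force passes 120 N, or if a joint passes its speed limit or range.

## Working session

There is one attempt and no reset: what is moved stays moved. The work goes in short steps, Python scripts to look and compute and a tool call to move; the robot and the scene stay as the last step left them, time stands still between calls to the robot, and variables do not carry over. Pictures are saved under pics/ and viewed, about 8 in all and at most 12, crops included, and the job is handed in when it is done.

Besides the shell and the picture viewer there is one more tool, called after "Request:" as name(argument=value, ...) on one line, values as JSON. play_rows: Moves the arm, as the interface text tells. Its arguments: {"type":"object","properties":{"xyz":{"type":"array","items":{"type":"array","items":{"type":"number"}}},"rotation":{"type":"array","items":{"type":"array","items":{"type":"number"}}},"jaw":{"type":"array","items":{"type":"number"}},"grip_force":{"type":"number"}},"required":["xyz","rotation","jaw"]}

```bash
mkdir -p pics
cat > h.py <<'E'
import numpy as np, cv2
from cell import state, camera, sign_off, spot_in, place_of
def world(c,p): return np.array(c["origin"])+np.array(c["rotation"])@np.array(p)
def proj(c,P):
    p=np.array(c["rotation"]).T@(np.array(P)-np.array(c["origin"])); K=np.array(c["camera_matrix"])
    u=K@np.array([p[0],-p[1],-p[2]]); return u[:2]/u[2]
def ray(c,u,v,z):
    K=np.array(c["camera_matrix"]); d=np.linalg.inv(K)@[u,v,1]; d=np.array(c["rotation"])@[d[0],-d[1],-d[2]]
    o=np.array(c["origin"]); return o+d*(z-o[2])/d[2]
def save(c,n): cv2.imwrite(n,c["image"][:,:,::-1])
E
python3 - <<'E'
from h import *
np.set_printoptions(precision=4,suppress=True)
s=state(); print(s["time"],s["eef_pos"],s["eef_rot"],s["contact_force"],s["finger_gap"])
for n in("scene","top"):
    c=camera(n); save(c,f"pics/{n}0.png"); print(n,c["origin"],c["camera_matrix"],[k for k in c])
    for l in("mosaic_board","batten","tongue_edge","laying_bed","groove_mouth","lock_ridge","joined_place","crusted_pot","paste_tin","tape_roll","glass_cutter"):
        print(l,[(round(r["score"],2),world(c,r["xyz"])) for r in place_of(n,l)[:2]])
E
```

```text
0.0 [0.2467 0.6005 0.2301] [[-0.001  -0.925   0.38  ]
 [-0.0024  0.38    0.925 ]
 [-1.     -0.     -0.0026]] [0.0744 0.4311 0.1955] 0.08539980089096832
scene [-0.0344 -0.8468  0.8504] [[561.1712   0.     323.8828]
 [  0.     561.1712 249.3122]
 [  0.       0.       1.    ]] ['image', 'camera_matrix', 'origin', 'rotation']
mosaic_board [(0.79, array([ 0.5264,  0.1027, -0.001 ]))]
batten [(0.64, array([0.523 , 0.1013, 0.056 ]))]
tongue_edge [(0.71, array([0.5307, 0.0412, 0.0115]))]
laying_bed [(0.82, array([ 0.4635, -0.2632,  0.0003]))]
groove_mouth [(0.81, array([ 0.4663, -0.2606,  0.0201]))]
lock_ridge [(0.88, array([ 0.4642, -0.2432,  0.0256])), (0.63, array([0.612 , 0.2143, 0.0027]))]
joined_place [(0.75, array([ 0.4551, -0.2134,  0.0159])), (0.48, array([0.525 , 0.1016, 0.0004]))]
crusted_pot [(0.72, array([ 0.4953, -0.4449, -0.0001]))]
paste_tin [(0.81, array([0.6141, 0.2176, 0.0018]))]
tape_roll [(0.94, array([ 0.6214, -0.4387, -0.0019]))]
glass_cutter [(0.49, array([ 0.4632, -0.2423,  0.0255])), (0.42, array([ 0.6205,  0.3449, -0.0018]))]
top [ 0.3111 -0.0734  1.4101] [[622.5955   0.     326.2962]
 [  0.     622.5955 242.1749]
 [  0.       0.       1.    ]] ['image', 'camera_matrix', 'origin', 'rotation']
mosaic_board [(0.83, array([0.5238, 0.0989, 0.0005]))]
batten [(0.87, array([0.5264, 0.0986, 0.0559]))]
tongue_edge [(0.75, array([0.5306, 0.044 , 0.014 ]))]
laying_bed [(0.78, array([ 0.4632, -0.2651,  0.0033]))]
groove_mouth [(0.64, array([ 0.4658, -0.2611,  0.0189]))]
lock_ridge []
joined_place [(0.66, array([ 0.4573, -0.2147,  0.0118])), (0.3, array([0.5269, 0.0982, 0.002 ]))]
crusted_pot [(0.88, array([ 0.5001, -0.451 , -0.0039]))]
paste_tin [(0.8, array([ 0.6111,  0.2149, -0.001 ]))]
tape_roll [(0.64, array([ 0.6154, -0.4418, -0.0001])), (0.33, array([ 0.5277,  0.1009, -0.    ]))]
glass_cutter [(0.5, array([ 0.6198,  0.3456, -0.0022])), (0.34, array([0.5318, 0.0406, 0.0121]))]
```

Run:
```python
import cv2
a=cv2.imread("pics/top0.png");cv2.imwrite("pics/topc.png",cv2.resize(a,(800,600)))
```

```text
(no output)
```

View pics/top0.png

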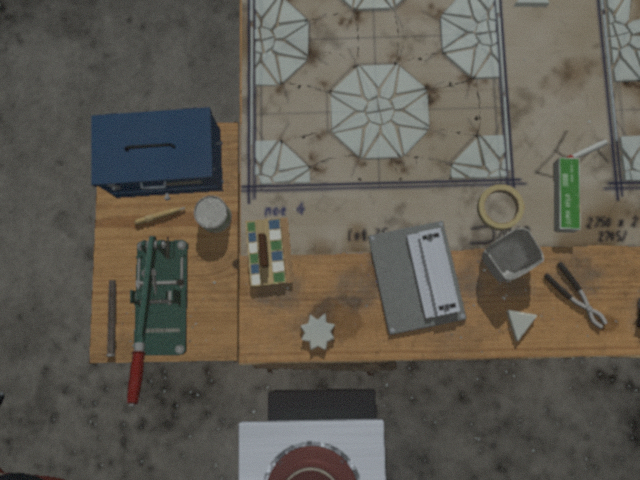

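View pics/scene0.png

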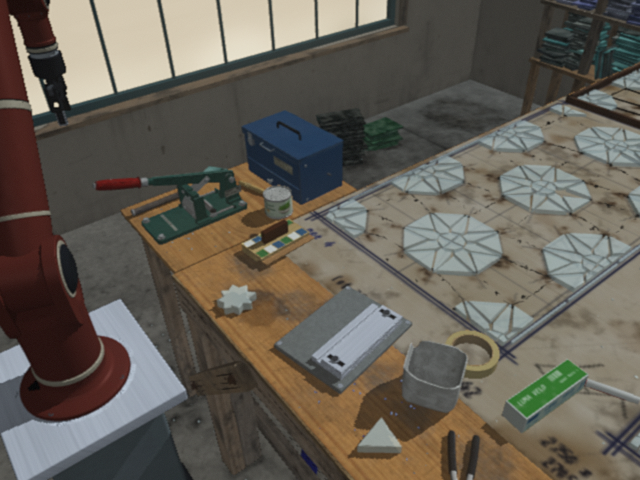

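The top view shows the board at about (267,252), with the batten nearly along world x. The bed is at (418,278), turned about 13°, with the rail on its -y side, the pot at its upper right, and the tin at (212,213). Next I'll zoom in to get the yaws and the rail's position.

Run:
```python
import cv2,numpy as np
a=cv2.imread("pics/top0.png")
b=cv2.resize(a[210:295,235:300],None,fx=6,fy=6,interpolation=cv2.INTER_CUBIC)
r=cv2.resize(a[215:340,365:470],None,fx=4,fy=4,interpolation=cv2.INTER_CUBIC)
o=np.zeros((520,810,3),np.uint8);o[:510,:390]=b;o[:500,390:810]=r
cv2.imwrite("pics/z1.png",o[:, :800])
```

```text
(no output)
```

View pics/z1.png

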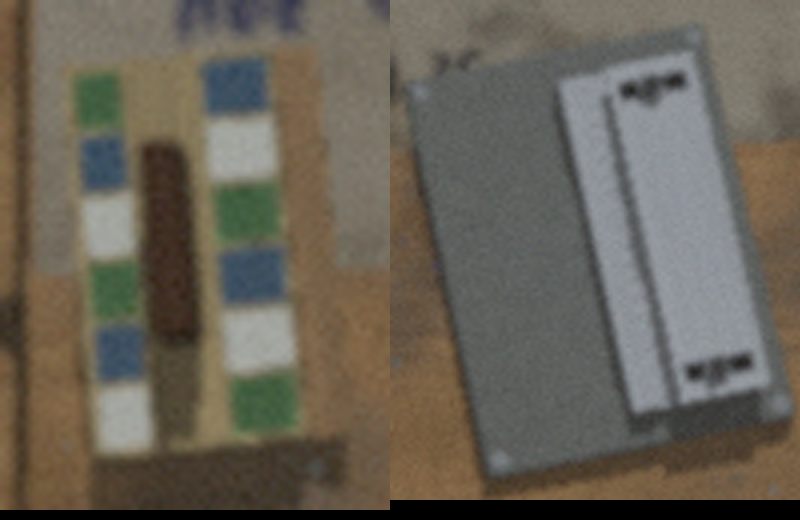

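Run:
```python
from h import *
np.set_printoptions(precision=4,suppress=True)
c=camera("top")
B=lambda x,y,z: ray(c,x/6+235,y/6+210,z)
R=lambda x,y,z: ray(c,(x-390)/4+365,y/4+215,z)
def ang(p,q): d=p-q; return np.degrees(np.arctan2(d[1],d[0]))
for n,p,q in [("bd left top",B(70,72,.023),B(95,455,.023)),("inlayL",B(75,75,.023),B(97,450,.023)),("inlayR",B(271,60,.023),B(299,430,.023)),("inlayRl",B(204,60,.023),B(232,432,.023)),("inlLr",B(118,72,.023),B(152,445,.023)),
 ("bat",B(165,143,.057),B(177,340,.057)),("ridge outer",R(558,80,.0245),R(632,412,.0245)),("lip",R(609,95,.035),R(676,405,.035)),("railback",R(692,55,.035),R(770,385,.035)),("bedL",R(410,87,.012),R(488,473,.012)),("bedR",R(702,30,.012),R(792,410,.012))]:
    print(n,p,q,ang(p,q),(p+q)/2)
print(R(700,30,.012),R(408,85,.012),"bed center",np.mean([R(700,28,.012),R(408,85,.012),R(488,475,.012),R(792,412,.012)],0))
```

```text
bd left top [0.594  0.1381 0.023 ] [0.4479 0.1285 0.023 ] 3.73317840150677 [0.5209 0.1333 0.023 ]
inlayL [0.5927 0.1362 0.023 ] [0.4498 0.1278 0.023 ] 3.3509313158558154 [0.5213 0.132  0.023 ]
inlayR [0.5967 0.0615 0.023 ] [0.4556 0.0521 0.023 ] 3.801675922128388 [0.5261 0.0568 0.023 ]
inlayRl [0.5973 0.087  0.023 ] [0.4554 0.0772 0.023 ] 3.9491374407568043 [0.5263 0.0821 0.023 ]
inlLr [0.5935 0.1198 0.023 ] [0.4512 0.1072 0.023 ] 5.05587214286776 [0.5223 0.1135 0.023 ]
bat [0.5594 0.0977 0.057 ] [0.4861 0.0935 0.057 ] 3.25851466153284 [0.5227 0.0956 0.057 ]
ridge outer [ 0.5547 -0.2248  0.0245] [ 0.3681 -0.2577  0.0245] 10.020277388748367 [ 0.4614 -0.2412  0.0245]
lip [ 0.5436 -0.2516  0.035 ] [ 0.3709 -0.2805  0.035 ] 9.475782107800992 [ 0.4573 -0.266   0.035 ]
railback [ 0.5652 -0.2989  0.035 ] [ 0.3807 -0.3322  0.035 ] 10.225264757311669 [ 0.473  -0.3155  0.035 ]
bedL [ 0.5549 -0.142   0.012 ] [ 0.3367 -0.1783  0.012 ] 9.451369158595119 [ 0.4458 -0.1602  0.012 ]
bedR [ 0.5838 -0.309   0.012 ] [ 0.3678 -0.3479  0.012 ] 10.191682032131137 [ 0.4758 -0.3285  0.012 ]
[ 0.5838 -0.3079  0.012 ] [ 0.5561 -0.1409  0.012 ] bed center [ 0.4608 -0.2437  0.012 ]
```

```bash
cat >> h.py <<'E'
from scipy.spatial.transform import Rotation as Ro
def toolR(yaw,tilt):
    "board yaw & tilt(deg) -> tool rotation: x down, z = -board y"
    A=Ro.from_euler("z",yaw,degrees=True)*Ro.from_euler("x",tilt,degrees=True)
    b=A.as_matrix(); return np.column_stack([-b[:,2],b[:,0],-b[:,1]]) if np.linalg.det(np.column_stack([-b[:,2],b[:,0],-b[:,1]]))>0 else np.column_stack([-b[:,2],-b[:,0],-b[:,1]])
def plan(P,R,n):
    s=state(); p0=np.array(s["eef_pos"]); R0=np.array(s["eef_rot"])
    rv=Ro.from_matrix(R0.T@R).as_rotvec(); X=[];T=[]
    for k in range(n):
        Rk=R0@Ro.from_rotvec(rv*k/n).as_matrix()
        X.append((Rk.T@(np.array(P)-p0)*1000/n).round(1).tolist()); T.append(np.degrees(rv/n).round(2).tolist())
    print("xyz",X); print("rot",T[0]); print("at",p0.round(4),"F",np.round(s["contact_force"],1),"tq",np.round(s["torque"],2),"gap",s["finger_gap"],"t",s["time"])
    A=toolR(0,0)
    print("err mm",(np.array(P)-p0).round(4),"tool",R0.T@(np.array(P)-p0)*1000,"rotvec",np.degrees(rv).round(2))
E
python3 - <<'E'
from h import *
R=toolR(3.8,0); print(R, np.linalg.det(R))
plan([0.524,0.098,0.20],R,20)
E
```

```text
[[-0.          0.99780147  0.0662739 ]
 [-0.          0.0662739  -0.99780147]
 [-1.          0.         -0.        ]] 1.0000000000000002
xyz [[1.6, -22.4, -18.0], [1.6, -24.6, -14.9], [1.6, -26.4, -11.4], [1.6, -27.6, -7.8], [1.6, -28.4, -4.0], [1.6, -28.7, -0.2], [1.6, -28.5, 3.7], [1.6, -27.7, 7.4], [1.6, -26.5, 11.1], [1.6, -24.8, 14.5], [1.6, -22.6, 17.7], [1.6, -20.0, 20.6], [1.6, -17.1, 23.1], [1.6, -13.8, 25.2], [1.6, -10.4, 26.8], [1.6, -6.7, 27.9], [1.6, -2.9, 28.6], [1.6, 1.0, 28.7], [1.6, 4.8, 28.3], [1.6, 8.6, 27.4]]
rot [7.69, -0.0, 0.0]
at [0.247  0.6012 0.2313] F [-0.   0.3 -0.1] tq [ 0.02 -0.04 -0.  ] gap 0.08531859418039073 t 1.25
err mm [ 0.277  -0.5032 -0.0313] tool [  31.29562685 -447.46044695 -360.23150752] rotvec [153.87  -0.     0.  ]
```

Request:
play_rows(xyz=[[0,-22,-18],[0,-25,-15],[0,-26,-11],[0,-28,-8],[0,-28,-4],[0,-29,0],[0,-28,4],[0,-28,7],[0,-26,11],[0,-25,14]], rotation=[[7.7,0,0],[7.7,0,0],[7.7,0,0],[7.7,0,0],[7.7,0,0],[7.7,0,0],[7.7,0,0],[7.7,0,0],[7.7,0,0],[7.7,0,0]], jaw=[1,1,1,1,1,1,1,1,1,1])

```text
time: 2.25
eef_pos: [0.3802, 0.3443, 0.2305]
eef_rot: [[-0.002, 0.205, 0.979], [0.008, 0.979, -0.205], [-1.0, 0.008, -0.004]]
contact_force: [0.4, 0.3, 0.1]
finger_gap: 0.0853
```

Run:
```python
from h import *
plan([0.524,0.098,0.16],toolR(3.8,0),10)
```

```text
xyz [[6.8, -21.2, 19.1], [6.8, -18.6, 21.7], [6.9, -15.6, 23.9], [6.9, -12.4, 25.8], [6.9, -8.9, 27.1], [6.9, -5.3, 28.0], [7.0, -1.6, 28.5], [7.0, 2.1, 28.5], [7.0, 5.7, 28.0], [7.0, 9.3, 27.0]]
rot [7.44, -0.05, -0.02]
at [0.3802 0.3443 0.2305] F [0.4 0.3 0.1] tq [-0.06 -0.02  0.02] gap 0.08534360229689468 t 2.25
err mm [ 0.1438 -0.2463 -0.0705] tool [  68.20528678 -212.16873658  191.46285817] rotvec [74.38 -0.46 -0.24]
```

Tracking is good.

Request:
play_rows(xyz=[[2,-21,19],[3,-19,22],[4,-16,24],[6,-12,26],[8,-9,27],[8,-5,28],[8,-2,28],[10,2,28],[10,6,28],[10,9,27]], rotation=[[7.5,0,0],[7.5,0,0],[7.5,0,0],[7.5,0,0],[7.5,0,0],[7.5,0,0],[7.5,0,0],[7.5,0,0],[7.5,0,0],[7.5,0,0]], jaw=[1,1,1,1,1,1,1,1,1,1])

```text
time: 3.25
eef_pos: [0.5239, 0.0879, 0.1607]
eef_rot: [[0.008, 1.0, 0.006], [0.017, 0.006, -1.0], [-1.0, 0.008, -0.017]]
contact_force: [0.7, -0.1, 0.8]
finger_gap: 0.0855
```

Run:
```python
from h import *
plan([0.524,0.098,0.028],toolR(3.8,0),10)
```

```text
xyz [[13.3, -0.1, -0.8], [13.3, -0.1, -0.8], [13.3, -0.1, -0.8], [13.3, -0.0, -0.9], [13.3, -0.0, -0.9], [13.3, -0.0, -0.9], [13.3, 0.0, -0.9], [13.3, 0.0, -0.9], [13.3, 0.0, -1.0], [13.3, 0.1, -1.0]]
rot [-0.35, -0.1, -0.05]
at [0.5239 0.0879 0.1607] F [ 0.7 -0.1  0.8] tq [-0.02 -0.04 -0.02] gap 0.08553942139510412 t 3.25
err mm [ 1.000e-04  1.010e-02 -1.327e-01] tool [132.82294131  -0.90344356  -7.8400159 ] rotvec [-3.47 -0.95 -0.49]
```

Request:
play_rows(xyz=[[10,0,-3],[14,0,-3],[18,0,-2],[20,0,-1],[20,0,0],[18,0,0],[14,0,0],[10,0,0],[5,0,0],[2,0,0]], rotation=[[-1.2,-0.3,-0.2],[-1.2,-0.3,-0.2],[-1.1,-0.3,-0.1],[0,0,0],[0,0,0],[0,0,0],[0,0,0],[0,0,0],[0,0,0],[0,0,0]], jaw=[1,1,1,1,1,1,1,1,1,1])

```text
time: 4.25
eef_pos: [0.5233, 0.1052, 0.0207]
eef_rot: [[-0.002, 0.996, 0.088], [0.005, 0.088, -0.996], [-1.0, -0.002, -0.005]]
contact_force: [0.3, 0.3, -0.6]
finger_gap: 0.0853
```

Run:
```python
from h import *
c=camera("scene"); a=c["image"][200:300,210:350]
cv2.imwrite("pics/g1.png",cv2.resize(a,None,fx=5,fy=5,interpolation=cv2.INTER_CUBIC)[:,:,::-1])
plan([0.524,0.098,0.027],toolR(3.8,0),1)
```

```text
xyz [[-6.4, 0.1, 7.3]]
rot [1.25, -0.28, 0.12]
at [0.5232 0.1053 0.0207] F [-1.2 -0.2 -0.4] tq [ 0.06 -0.06 -0.01] gap 0.08556086949491898 t 4.3
err mm [ 0.0008 -0.0073  0.0063] tool [-6.37567655  0.14086641  7.28394002] rotvec [ 1.25 -0.28  0.12]
```

View pics/g1.png

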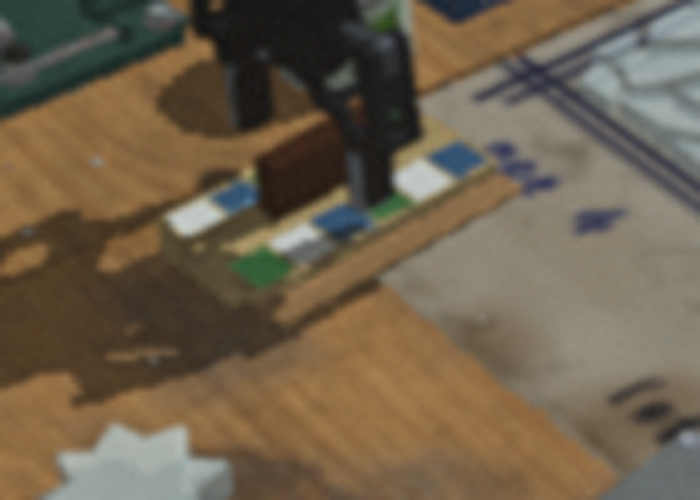

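The batten sits between the fingers. I'll correct by 7 mm in y and up, then close.

Request:
play_rows(xyz=[[-4,0,4],[-3,0,3],[0,0,0],[0,0,0],[0,0,0],[0,0,0],[0,0,0],[0,0,0],[0,0,0],[0,0,0]], rotation=[[0.6,-0.1,0],[0.6,-0.1,0],[0,0,0],[0,0,0],[0,0,0],[0,0,0],[0,0,0],[0,0,0],[0,0,0],[0,0,0]], jaw=[1,1,0,-1,-1,-1,-1,-1,-1,-1], grip_force=60)

```text
time: 5.3
eef_pos: [0.5259, 0.0976, 0.031]
eef_rot: [[0.003, 0.998, 0.066], [0.002, 0.065, -0.998], [-1.0, 0.004, -0.002]]
contact_force: [0.4, -0.0, 0.8]
finger_gap: 0.015
```

Run:
```python
from h import *
plan([0.524,0.098,0.10],toolR(3.8,0),1)
c=camera("top")
for l in("batten","tongue_edge"): print(l,[(round(r["score"],2),world(c,r["xyz"]).round(4)) for r in place_of("top",l)[:2]])
```

```text
xyz [[-69.0, -1.6, -0.6]]
rot [-0.04, -0.09, -0.2]
at [0.5259 0.0976 0.031 ] F [ 0.4 -0.   0.8] tq [-0.    0.05 -0.02] gap 0.015038747619005626 t 5.3
err mm [-0.0019  0.0004  0.069 ] tool [-68.97057229  -1.60770203  -0.63070153] rotvec [-0.04 -0.09 -0.2 ]
batten [(0.96, array([0.526 , 0.0982, 0.0586]))]
tongue_edge [(0.61, array([0.5284, 0.0434, 0.0141]))]
```

```bash
cat >> h.py <<'E'
B0=np.array([.464,-.265,0]); YAW=9.9
def bedR(): return Ro.from_euler("z",YAW,degrees=True)
def tcp(cy,ch,tilt,bx=0,gx=1.5,gz=31.):
    "TCP for tongue lower front corner at bed y=cy, height ch, board middle at bed x=bx (mm)"
    v=Ro.from_euler("x",tilt,degrees=True).apply(np.array([gx,0,gz])-[0,-59,10.5])+[bx,cy,ch]
    return B0+bedR().apply(v)/1000
def corner(gx=1.5,gz=31.):
    s=state(); R=np.array(s["eef_rot"]); b=np.column_stack([R[:,1],-R[:,2],-R[:,0]])
    L=bedR().as_matrix().T@b; e=Ro.from_matrix(L).as_euler("ZYX",degrees=True)
    v=bedR().inv().apply(np.array(s["eef_pos"])-B0)*1000+L@(np.array([0,-59,10.5])-[gx,0,gz])
    o=v+L@np.array([0,59,-10.5])
    print("corner bed x,y,h",v.round(1),"origin",o.round(1),"yaw,pitch,tilt",e.round(2),"F bed",bedR().inv().apply(s["contact_force"]).round(1),"gap",round(s["finger_gap"],4),"t",s["time"])
E
python3 - <<'E'
from h import *
corner()
R0=np.array(state()["eef_rot"])
P=tcp(50,65,20); print(P)
plan(P+[0,0,0],toolR(YAW,20),10)
E
```

```text
corner bed x,y,h [115.6 288.1  10.4] origin [121.9 346.7   0. ] yaw,pitch,tilt [-6.15 -0.2   0.09] F bed [ 0.1 -0.2  1.7] gap 0.0147 t 5.45
[ 0.4485546  -0.16777735  0.10444289]
xyz [[-7.4, -9.4, 26.0], [-8.3, -9.7, 25.6], [-9.1, -10.0, 25.2], [-10.0, -10.3, 24.7], [-10.8, -10.6, 24.3], [-11.6, -10.9, 23.8], [-12.4, -11.1, 23.2], [-13.2, -11.4, 22.7], [-13.9, -11.7, 22.1], [-14.7, -11.9, 21.5]]
rot [-0.6, 1.99, -0.13]
at [0.5259 0.0976 0.031 ] F [ 0.1 -0.2  1.7] tq [-0.11  0.03 -0.01] gap 0.014715803380880795 t 5.45
err mm [-0.0773 -0.2654  0.0734] tool [-74.14245703 -94.27965211 259.61264221] rotvec [-6.05 19.9  -1.28]
```

Request:
play_rows(xyz=[[-5,0,0],[-12,0,0],[-16,0,0],[-16,0,0],[-14,0,0],[-8,0,0],[0,0,0]], rotation=[[0,0,0],[0,0,0],[0,0,0],[0,0,0],[0,0,0],[0,0,0],[0,0,0]], jaw=[-1,-1,-1,-1,-1,-1,-1])

```text
time: 6.15
eef_pos: [0.5232, 0.0976, 0.1059]
eef_rot: [[-0.002, 0.998, 0.065], [0.001, 0.065, -0.998], [-1.0, -0.002, -0.001]]
contact_force: [0.3, 0.5, -2.7]
finger_gap: 0.0151
```

Run:
```python
from h import *
corner()
P=tcp(50,65,20); print(P)
plan(P,toolR(YAW,20),10)
```

```text
corner bed x,y,h [112.8 288.5  85.4] origin [119.1 347.2  74.9] yaw,pitch,tilt [-6.16  0.1   0.08] F bed [ 0.4  0.4 -2.7] gap 0.0151 t 6.15
[ 0.4485546  -0.16777735  0.10444289]
xyz [[0.1, -9.2, 26.0], [-0.8, -9.5, 25.9], [-1.6, -9.7, 25.7], [-2.5, -10.0, 25.6], [-3.4, -10.3, 25.3], [-4.2, -10.6, 25.1], [-5.1, -10.8, 24.8], [-5.9, -11.1, 24.5], [-6.7, -11.4, 24.2], [-7.6, -11.6, 23.8]]
rot [-0.61, 1.99, -0.1]
at [0.5232 0.0976 0.1059] F [ 0.3  0.5 -2.7] tq [0.02 0.01 0.03] gap 0.015147764630720184 t 6.15
err mm [-0.0746 -0.2653 -0.0015] tool [  1.27138769 -91.78776087 259.90998703] rotvec [-6.11 19.89 -0.98]
```

Request:
play_rows(xyz=[[-1,-9,26],[-2,-10,26],[-2,-10,26],[-3,-10,26],[-3,-10,25],[-4,-11,25],[-5,-11,25],[-6,-11,24],[-5,-8,16],[-3,-3,6]], rotation=[[-0.6,2,-0.1],[-0.6,2,-0.1],[-0.6,2,-0.1],[-0.6,2,-0.1],[-0.6,2,-0.1],[-0.6,2,-0.1],[-0.6,2,-0.1],[-0.6,2,-0.1],[-0.6,2,-0.1],[-0.6,2,-0.1]], jaw=[-1,-1,-1,-1,-1,-1,-1,-1,-1,-1])

```text
time: 7.15
eef_pos: [0.4534, -0.1448, 0.103]
eef_rot: [[-0.069, 0.983, 0.172], [0.348, 0.186, -0.919], [-0.935, -0.003, -0.355]]
contact_force: [0.3, 0.3, -2.8]
finger_gap: 0.0149
```

Run:
```python
from h import *
corner()
P=tcp(45,50,20); print(P)
plan(P,toolR(YAW,20),1)
c=camera("top"); save(c,"pics/t2.png")
for l in("batten","tongue_edge","groove_mouth"): print(l,[(round(r["score"],2),world(c,r["xyz"]).round(4)) for r in place_of("top",l)[:2]])
a=c["image"][210:345,365:475]
b=camera("scene")["image"][270:400,260:430]
o=np.zeros((540,790,3),np.uint8);o[:540,:330]=cv2.resize(a,(330,405),interpolation=2)[:,:] if 0 else cv2.resize(a,(330,540))[:540]
o=np.zeros((560,800,3),np.uint8)
o[:405,:330]=cv2.resize(a,(330,405),interpolation=2); o[:353,335:797]=cv2.resize(b,(462,353),interpolation=2)
cv2.imwrite("pics/z2.png",o[:,:,::-1])
```

```text
corner bed x,y,h [ 9.3 72.3 62.9] origin [  8.5 131.2  74. ] yaw,pitch,tilt [ 0.8   0.18 20.78] F bed [ 0.4  0.2 -2.8] gap 0.0149 t 7.15
[ 0.44941425 -0.1727029   0.08944289]
xyz [[3.2, -9.1, 29.7]]
rot [0.69, -0.78, 0.45]
at [ 0.4534 -0.1448  0.103 ] F [ 0.3  0.3 -2.8] tq [-0.58 -0.14  0.03] gap 0.014899080390182813 t 7.15
err mm [-0.004  -0.0279 -0.0135] tool [ 3.21226159 -9.07401323 29.72225723] rotvec [ 0.69 -0.78  0.45]
batten [(0.84, array([ 0.4551, -0.1546,  0.1304]))]
tongue_edge []
groove_mouth []
```

View pics/z2.png

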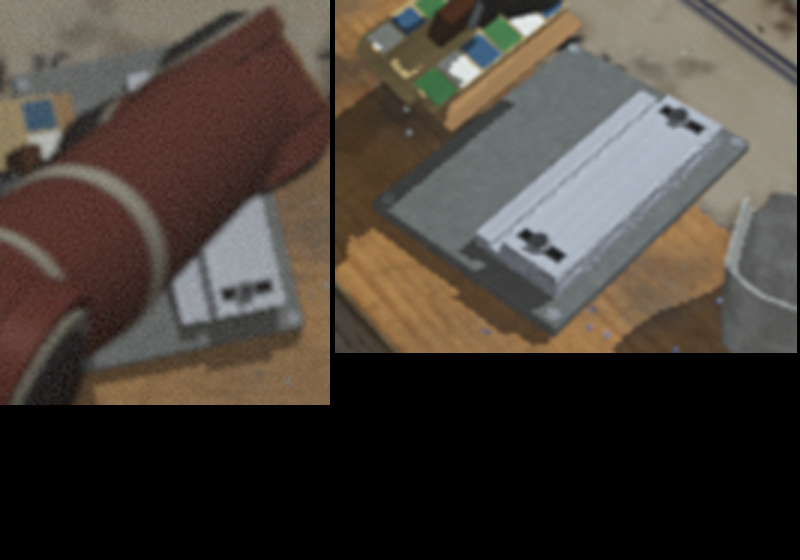

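Run:
```python
from h import *
np.set_printoptions(precision=1,suppress=True)
c=camera("scene")
bed=lambda p: bedR().inv().apply(np.array(p)-B0)*1000
S=lambda x,y,z: bed(ray(c,(x-335)/2.7176+260,y/2.7176+270,z))
for n,q in dict(bedL=(378,207,.012),bedB=(555,329,.012),bedR=(747,146,.012),ridgeA=(478,238,.0245),ridgeB=(640,93,.0245),lipA=(503,243,.035),lipB=(663,97,.035),backA=(560,282,.035),backB=(722,132,.035)).items(): print(n,S(*q))
# predicted pixels of tongue bottom-front ends
s=state(); R=np.array(s["eef_rot"]); b=np.column_stack([R[:,1],-R[:,2],-R[:,0]])
for x in(-75,75):
  for z in (10.5,15.5):
    P=np.array(s["eef_pos"])+b@(np.array([x-1.5,-59,z-31.]))/1000
    u=proj(c,P); print(x,z,(u-[260,270])*2.7176+[335,0])
for x in(-37,37):
    P=np.array(s["eef_pos"])+b@(np.array([x-1.5,-8,57-31.]))/1000
    u=proj(c,P); print("bat",x,(u-[260,270])*2.7176+[335,0])
a=c["image"][255:330,260:350]; cv2.imwrite("pics/z3.png",cv2.resize(a,None,fx=7,fy=7,interpolation=2)[:,:,::-1])
```

```text
bedL [-114.3  101.6   12. ]
bedB [-111.1  -66.    12. ]
bedR [111.1 -64.6  12. ]
ridgeA [-95.2  19.1  24.5]
ridgeB [92.8 24.  24.5]
lipA [-93.4  -3.4  35. ]
lipB [92.2  1.6 35. ]
backA [-93.  -54.9  35. ]
backB [ 91.5 -54.   35. ]
-75 10.5 [448.9 136. ]
-75 15.5 [450.5 132.6]
75 10.5 [580.9  28.9]
75 15.5 [582.7  25.4]
bat -37 [449.3  26.1]
bat 37 [516.9 -24.7]
```

View pics/z3.png

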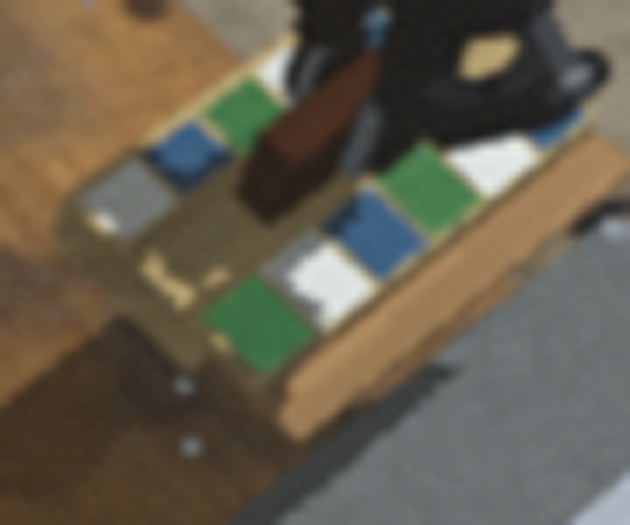

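```bash
sed -i 's/gx=1.5/gx=0.7/g; s/YAW=9.9/YAW=10.0/' h.py
python3 - <<'E'
from h import *
corner()
plan(tcp(38,37,20),toolR(YAW,20),6)
E
```

```text
corner bed x,y,h [12.6 77.2 63.1] origin [ 11.6 136.1  74.4] yaw,pitch,tilt [ 1.05  0.12 20.92] F bed [ 0.1 -0.  -2.6] gap 0.0148 t 7.45
xyz [[1.9, -2.1, 7.6], [1.9, -2.1, 7.6], [1.9, -2.0, 7.6], [2.0, -2.0, 7.6], [2.0, -2.0, 7.6], [2.0, -2.0, 7.6]]
rot [0.16, -0.15, 0.08]
at [ 0.4546 -0.1397  0.1034] F [ 0.1 -0.  -2.6] tq [-0.51 -0.09  0.01] gap 0.014758571118521064 t 7.45
err mm [-0.0049 -0.04   -0.0269] tool [ 11.4705787  -12.46709358  45.4484656 ] rotvec [ 0.94 -0.92  0.48]
```

Request:
play_rows(xyz=[[2,-2,7],[2,-2,8],[2,-2,8],[2,-2,8],[2,-2,6],[1,-1,4],[1,-1,2],[0,0,0]], rotation=[[0.2,-0.2,0.1],[0.2,-0.2,0.1],[0.2,-0.2,0.1],[0.2,-0.2,0.1],[0.2,-0.2,0.1],[0,0,0],[0,0,0],[0,0,0]], jaw=[-1,-1,-1,-1,-1,-1,-1,-1])

```text
time: 8.25
eef_pos: [0.4495, -0.1775, 0.0744]
eef_rot: [[-0.06, 0.984, 0.166], [0.334, 0.176, -0.926], [-0.941, -0.0, -0.339]]
contact_force: [0.9, -0.8, -3.1]
finger_gap: 0.0151
```

Run:
```python
from h import *
corner()
c=camera("scene"); corner()
a=c["image"][270:385,260:410]; cv2.imwrite("pics/z4.png",cv2.resize(a,None,fx=5,fy=5,interpolation=2)[:,:,::-1])
s=state(); R=np.array(s["eef_rot"]); b=np.column_stack([R[:,1],-R[:,2],-R[:,0]])
for x in(-75,75):
  for y,z in ((-59,10.5),(-59,15.5),(-42,23)):
    P=np.array(s["eef_pos"])+b@(np.array([x-.7,y,z-31.]))/1000
    print(x,y,z,((proj(c,P)-[260,270])*5).round(0))
for x in (-95,95):
  for y,z in ((26,24.5),(0,35)):
    print("rail",x,y,((proj(c,B0+bedR().apply([x,y-2,z])/1000)-[260,270])*5).round(0))
plan(tcp(24,31,20),toolR(YAW,20),6)
```

```text
corner bed x,y,h [ 0.3 40.2 35.1] origin [ 0.2 99.2 45.3] yaw,pitch,tilt [ 0.16  0.   19.85] F bed [ 0.8 -0.9 -3.1] gap 0.0151 t 8.25
corner bed x,y,h [ 0.6 40.3 35.3] origin [ 0.4 99.3 45.4] yaw,pitch,tilt [ 1.800e-01 -1.000e-02  1.984e+01] F bed [ 0.2  1.  -2. ] gap 0.0148 t 8.3
-75 -59 10.5 [259. 361.]
-75 -59 15.5 [262. 355.]
-75 -42 23 [235. 315.]
75 -59 10.5 [505. 156.]
75 -59 15.5 [508. 150.]
75 -42 23 [483. 113.]
rail -95 26 [254. 431.]
rail -95 0 [304. 448.]
rail 95 26 [564. 168.]
rail 95 0 [614. 179.]
xyz [[-0.3, -0.1, 2.8], [-0.3, -0.1, 2.8], [-0.3, -0.1, 2.8], [-0.3, -0.1, 2.8], [-0.3, -0.1, 2.8], [-0.3, -0.1, 2.8]]
rot [0.03, 0.03, 0.01]
at [ 0.4497 -0.1773  0.0746] F [ 0.   1.1 -2. ] tq [-0.61 -0.05  0.01] gap 0.014766842430580676 t 8.3
err mm [ 0.0024 -0.0162 -0.0041] tool [-1.66392374 -0.46399255 16.82849045] rotvec [0.17 0.16 0.05]
```

View pics/z4.png

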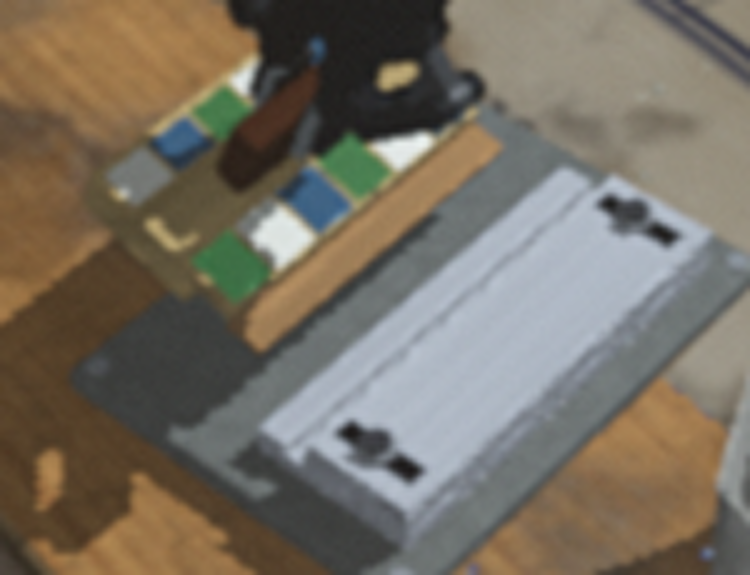

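Request:
play_rows(xyz=[[-0.3,0,3],[-0.3,0,3],[-0.3,0,3],[-0.3,0,3],[-0.2,0,2],[0,0,0]], rotation=[[0,0,0],[0,0,0],[0,0,0],[0,0,0],[0,0,0],[0,0,0]], jaw=[-1,-1,-1,-1,-1,-1])

```text
time: 8.9
eef_pos: [0.453, -0.1915, 0.0713]
eef_rot: [[-0.059, 0.984, 0.168], [0.334, 0.178, -0.926], [-0.941, 0.002, -0.339]]
contact_force: [-0.3, 0.0, -1.9]
finger_gap: 0.0152
```

Run:
```python
from h import *
corner()
plan(tcp(10,27.3,20),toolR(YAW,20),6)
```

```text
corner bed x,y,h [ 1.5 25.7 32. ] origin [ 1.3 84.8 42.2] yaw,pitch,tilt [ 0.25 -0.1  19.83] F bed [-0.3  0.1 -1.9] gap 0.0152 t 8.9
xyz [[-0.2, -0.2, 2.7], [-0.2, -0.2, 2.7], [-0.2, -0.2, 2.7], [-0.2, -0.2, 2.7], [-0.2, -0.2, 2.7], [-0.2, -0.2, 2.7]]
rot [0.04, 0.03, -0.0]
at [ 0.453  -0.1915  0.0713] F [-0.3  0.  -1.9] tq [-0.55 -0.08 -0.02] gap 0.015169802528433533 t 8.9
err mm [ 0.0015 -0.0158 -0.0046] tool [-1.06133772 -1.32888282 16.47293761] rotvec [ 0.26  0.17 -0.01]
```

Request:
play_rows(xyz=[[-0.2,-0.2,2.5],[-0.2,-0.2,2.5],[-0.2,-0.2,2.5],[-0.2,-0.2,2.5],[-0.2,-0.2,2.5],[-0.2,-0.2,2],[-0.2,0,2],[0,0,0]], rotation=[[0.1,0,0],[0.1,0,0],[0,0,0],[0,0,0],[0,0,0],[0,0,0],[0,0,0],[0,0,0]], jaw=[-1,-1,-1,-1,-1,-1,-1,-1])

```text
time: 9.7
eef_pos: [0.4547, -0.2089, 0.0666]
eef_rot: [[-0.059, 0.985, 0.164], [0.334, 0.174, -0.926], [-0.941, 0.0, -0.339]]
contact_force: [-0.1, 0.6, -3.0]
finger_gap: 0.0148
```

Run:
```python
from h import *
corner()
plan(tcp(-2,24.3,20),toolR(YAW,20),6)
```

```text
corner bed x,y,h [-0.1  8.4 27.3] origin [-0.1 67.4 37.4] yaw,pitch,tilt [ 4.000e-02 -1.000e-02  1.984e+01] F bed [-0.   0.6 -3. ] gap 0.0148 t 9.7
xyz [[-0.1, 0.0, 1.8], [-0.1, 0.0, 1.8], [-0.2, 0.0, 1.8], [-0.2, 0.0, 1.8], [-0.2, 0.0, 1.8], [-0.2, 0.0, 1.8]]
rot [0.01, 0.03, 0.0]
at [ 0.4547 -0.2089  0.0666] F [-0.1  0.6 -3. ] tq [-0.6  -0.06  0.07] gap 0.014789463312808759 t 9.7
err mm [ 0.0019 -0.0103 -0.0028] tool [-0.89301566  0.10846445 10.82064703] rotvec [0.04 0.16 0.  ]
```

Free so far (over the ridge). Continuing in finer steps.

Request:
play_rows(xyz=[[-0.15,0,1.5],[-0.15,0,1.5],[-0.15,0,1.5],[-0.15,0,1.5],[0,0,0]], rotation=[[0,0,0],[0,0,0],[0,0,0],[0,0,0],[0,0,0]], jaw=[-1,-1,-1,-1,-1])

```text
time: 10.2
eef_pos: [0.4559, -0.2148, 0.065]
eef_rot: [[-0.059, 0.985, 0.164], [0.334, 0.175, -0.926], [-0.941, 0.0, -0.34]]
contact_force: [0.1, 0.7, -3.0]
finger_gap: 0.0151
```

Run:
```python
from h import *
corner()
```

```text
corner bed x,y,h [ 0.   2.3 25.7] origin [-0.  61.3 35.9] yaw,pitch,tilt [ 0.06 -0.02 19.86] F bed [ 0.3  0.7 -3. ] gap 0.0151 t 10.2
```

Request:
play_rows(xyz=[[-0.15,0,1.2],[-0.15,0,1.2],[-0.15,0,1.2],[-0.15,0,1.2]], rotation=[[0,0,0],[0,0,0],[0,0,0],[0,0,0]], jaw=[-1,-1,-1,-1])

```text
time: 10.6
eef_pos: [0.4567, -0.2195, 0.0639]
eef_rot: [[-0.059, 0.985, 0.165], [0.335, 0.175, -0.926], [-0.94, 0.0, -0.34]]
contact_force: [0.6, -0.1, -2.2]
finger_gap: 0.0152
```

Run:
```python
from h import *
corner()
```

```text
corner bed x,y,h [ 0.1 -2.5 24.5] origin [ 0.  56.6 34.7] yaw,pitch,tilt [ 0.08 -0.02 19.88] F bed [ 0.6 -0.2 -2.2] gap 0.0152 t 10.6
```

Request:
play_rows(xyz=[[-0.1,0,1],[-0.1,0,1],[-0.1,0,1]], rotation=[[0,0,0],[0,0,0],[0,0,0]], jaw=[-1,-1,-1])

```text
time: 10.9
eef_pos: [0.4573, -0.2227, 0.0631]
eef_rot: [[-0.059, 0.985, 0.165], [0.335, 0.175, -0.926], [-0.94, 0.0, -0.34]]
contact_force: [-0.1, -0.2, -2.1]
finger_gap: 0.0147
```

Request:
play_rows(xyz=[[-0.1,0,1],[-0.1,0,1],[-0.1,0,1]], rotation=[[0,0,0],[0,0,0],[0,0,0]], jaw=[-1,-1,-1])

```text
time: 11.2
eef_pos: [0.4578, -0.2259, 0.0623]
eef_rot: [[-0.059, 0.985, 0.165], [0.335, 0.175, -0.926], [-0.94, 0.0, -0.34]]
contact_force: [-0.4, 0.0, -2.6]
finger_gap: 0.0153
```

Run:
```python
from h import *
corner()
```

```text
corner bed x,y,h [ 0.1 -8.9 22.9] origin [ 0.  50.2 33.1] yaw,pitch,tilt [ 7.000e-02 -1.000e-02  1.988e+01] F bed [-0.4  0.1 -2.6] gap 0.0153 t 11.2
```

Request:
play_rows(xyz=[[-0.1,0,1],[-0.1,0,1]], rotation=[[0,0,0],[0,0,0]], jaw=[-1,-1])

```text
time: 11.4
eef_pos: [0.4582, -0.2279, 0.0617]
eef_rot: [[-0.059, 0.985, 0.165], [0.335, 0.175, -0.926], [-0.94, 0.0, -0.34]]
contact_force: [-0.5, -0.4, -2.4]
finger_gap: 0.015
```

Request:
play_rows(xyz=[[-0.1,0,0.7],[-0.1,0,0.7]], rotation=[[0,0,0],[0,0,0]], jaw=[-1,-1])

```text
time: 11.6
eef_pos: [0.4584, -0.2289, 0.0614]
eef_rot: [[-0.06, 0.985, 0.164], [0.336, 0.175, -0.925], [-0.94, 0.0, -0.341]]
contact_force: [0.1, 1.7, -1.3]
finger_gap: 0.0149
```

Run:
```python
from h import *
corner()
```

```text
corner bed x,y,h [  0.1 -12.   22. ] origin [-0.  47.1 32.3] yaw,pitch,tilt [ 0.06 -0.   19.96] F bed [ 0.4  1.7 -1.3] gap 0.0149 t 11.6
```

Request:
play_rows(xyz=[[-0.2,0,0.7],[-0.2,0,0.7]], rotation=[[0,0,0],[0,0,0]], jaw=[-1,-1])

```text
time: 11.8
eef_pos: [0.4584, -0.2291, 0.0614]
eef_rot: [[-0.061, 0.985, 0.164], [0.339, 0.175, -0.924], [-0.939, -0.0, -0.344]]
contact_force: [0.0, 2.0, -1.1]
finger_gap: 0.0147
```

Run:
```python
from h import *
corner()
```

```text
corner bed x,y,h [  0.1 -12.   21.9] origin [ 0.  47.  32.3] yaw,pitch,tilt [8.000e-02 2.000e-02 2.013e+01] F bed [ 0.4  1.9 -1.1] gap 0.0147 t 11.8
```

Request:
play_rows(xyz=[[-0.2,0,0.7],[-0.2,0,0.7]], rotation=[[0,0,0],[0,0,0]], jaw=[-1,-1])

```text
time: 12.0
eef_pos: [0.4584, -0.2292, 0.0614]
eef_rot: [[-0.061, 0.985, 0.164], [0.342, 0.175, -0.923], [-0.938, -0.001, -0.347]]
contact_force: [-0.2, 1.9, -2.0]
finger_gap: 0.0151
```

Run:
```python
from h import *
corner(); print(state()["torque"])
```

```text
corner bed x,y,h [  0.1 -12.   21.7] origin [-0.  47.  32.3] yaw,pitch,tilt [ 0.09  0.04 20.31] F bed [ 0.1  1.9 -2. ] gap 0.0151 t 12.0
[-0.06101277  0.01570974 -0.18366568]
```

Run:
```python
from h import *
plan(tcp(-12,22.2,13),toolR(YAW,13),7)
```

```text
xyz [[1.0, -0.0, -0.3], [1.0, -0.0, -0.3], [1.0, -0.0, -0.4], [1.0, -0.0, -0.4], [1.0, -0.0, -0.4], [1.0, -0.0, -0.4], [1.0, -0.0, -0.4]]
rot [0.01, -1.04, 0.01]
at [ 0.4584 -0.2292  0.0614] F [-0.2  1.9 -2. ] tq [-0.06  0.02 -0.18] gap 0.01505342166917832 t 12.0
err mm [-0.0008  0.0046 -0.006 ] tool [ 7.21434739 -0.02124233 -2.27900633] rotvec [ 0.08 -7.31  0.06]
```

Request:
play_rows(xyz=[[1,0,-0.3],[1,0,-0.3],[1,0,-0.3],[1,0,-0.3],[1,0,-0.3],[1,0,-0.3],[1,0,-0.3]], rotation=[[0,-1,0],[0,-1,0],[0,-1,0],[0,-1,0],[0,-1,0],[0,-1,0],[0,-1,0]], jaw=[-1,-1,-1,-1,-1,-1,-1])

```text
time: 12.7
eef_pos: [0.4576, -0.225, 0.0546]
eef_rot: [[-0.039, 0.984, 0.171], [0.216, 0.176, -0.96], [-0.976, -0.001, -0.22]]
contact_force: [0.5, 0.3, -2.3]
finger_gap: 0.015
```

Run:
```python
from h import *
corner()
plan(tcp(-12,22.5,6),toolR(YAW,6),7)
```

```text
corner bed x,y,h [  0.  -12.6  21.6] origin [-0.1 47.3 24.3] yaw,pitch,tilt [ 0.12  0.04 12.68] F bed [ 0.5  0.2 -2.3] gap 0.015 t 12.7
xyz [[0.9, 0.0, -0.4], [0.9, 0.0, -0.4], [0.9, 0.0, -0.4], [0.9, 0.0, -0.4], [0.9, 0.0, -0.5], [0.9, 0.0, -0.5], [0.9, 0.0, -0.5]]
rot [0.02, -0.95, 0.01]
at [ 0.4576 -0.225   0.0546] F [ 0.5  0.3 -2.3] tq [-0.12 -0.04 -0.06] gap 0.014961188827615003 t 12.7
err mm [-0.0006  0.004  -0.0055] tool [ 6.28148945  0.09696804 -2.75024234] rotvec [ 0.11 -6.68  0.06]
```

Request:
play_rows(xyz=[[0.9,0,-0.4],[0.9,0,-0.4],[0.9,0,-0.4],[0.9,0,-0.4],[0.9,0,-0.4],[0.9,0,-0.4],[0.9,0,-0.4]], rotation=[[0,-1,0],[0,-1,0],[0,-1,0],[0,-1,0],[0,-1,0],[0,-1,0],[0,-1,0]], jaw=[-1,-1,-1,-1,-1,-1,-1])

```text
time: 13.4
eef_pos: [0.4571, -0.2217, 0.0486]
eef_rot: [[-0.015, 0.984, 0.175], [0.085, 0.176, -0.981], [-0.996, -0.0, -0.087]]
contact_force: [-0.5, -0.2, -2.5]
finger_gap: 0.0149
```

Run:
```python
from h import *
corner()
plan(tcp(-12,22.5,0),toolR(YAW,0),7)
```

```text
corner bed x,y,h [  0.2 -13.1  23.1] origin [ 0.1 46.5 17.8] yaw,pitch,tilt [0.13 0.01 4.97] F bed [-0.5 -0.1 -2.5] gap 0.0149 t 13.4
xyz [[0.8, -0.0, -0.4], [0.8, -0.0, -0.4], [0.8, -0.0, -0.4], [0.8, -0.0, -0.4], [0.8, -0.0, -0.4], [0.8, -0.0, -0.4], [0.8, -0.0, -0.4]]
rot [0.02, -0.71, 0.0]
at [ 0.4571 -0.2217  0.0486] F [-0.5 -0.2 -2.5] tq [-0.03 -0.   -0.01] gap 0.014939273311719839 t 13.4
err mm [-0.0006  0.0031 -0.0056] tool [ 5.88579818 -0.05653828 -2.63851345] rotvec [ 0.13 -4.97  0.01]
```

Request:
play_rows(xyz=[[0.8,0,-0.5],[0.8,0,-0.5],[0.8,0,-0.4],[0.8,0,-0.4],[0.7,0,-0.4],[0.5,0,-0.3]], rotation=[[0,-0.9,0],[0,-0.9,0],[0,-0.8,0],[0,-0.7,0],[0,-0.7,0],[0,-0.4,0]], jaw=[-1,-1,-1,-1,-1,-1])

```text
time: 14.0
eef_pos: [0.4573, -0.2195, 0.0444]
eef_rot: [[0.001, 0.984, 0.177], [0.001, 0.177, -0.984], [-1.0, 0.001, -0.001]]
contact_force: [-1.1, -0.2, -2.0]
finger_gap: 0.0152
```

Run:
```python
from h import *
corner()
plan(tcp(-12,22.5,0),toolR(YAW,0),3)
```

```text
corner bed x,y,h [  0.8 -13.   23.8] origin [ 0.6 46.  13.4] yaw,pitch,tilt [ 0.18 -0.05  0.04] F bed [-1.1  0.  -2. ] gap 0.0152 t 14.0
xyz [[0.5, -0.2, -0.3], [0.5, -0.2, -0.3], [0.5, -0.2, -0.3]]
rot [0.06, -0.01, -0.02]
at [ 0.4573 -0.2195  0.0444] F [-1.1 -0.2 -2. ] tq [ 0.04 -0.02 -0.01] gap 0.015151225436521518 t 14.0
err mm [-0.0007  0.0009 -0.0014] tool [ 1.36970961 -0.56450933 -0.97422287] rotvec [ 0.18 -0.04 -0.05]
```

Request:
play_rows(xyz=[[0.5,-0.2,-0.3],[0.5,-0.2,-0.3],[0.4,-0.1,-0.3],[0.3,0,0]], rotation=[[0,0,0],[0,0,0],[0,0,0],[0,0,0]], jaw=[-1,-1,-1,-1])

```text
time: 14.4
eef_pos: [0.4567, -0.2187, 0.043]
eef_rot: [[0.001, 0.984, 0.177], [0.001, 0.177, -0.984], [-1.0, 0.001, -0.0]]
contact_force: [-0.6, 0.9, 1.7]
finger_gap: 0.0153
```

Run:
```python
from h import *
corner()
c=camera("scene"); a=c["image"][270:385,260:410]; cv2.imwrite("pics/z5.png",cv2.resize(a,None,fx=5,fy=5,interpolation=2)[:,:,::-1])
s=state(); R=np.array(s["eef_rot"]); b=np.column_stack([R[:,1],-R[:,2],-R[:,0]])
for x in(-75,75):
  for y in (-42,38):
    P=np.array(s["eef_pos"])+b@(np.array([x-.7,y,23-31.]))/1000
    print(x,y,((proj(c,P)-[260,270])*5).round(0))
```

```text
corner bed x,y,h [  0.3 -12.1  22.5] origin [ 0.2 46.9 12. ] yaw,pitch,tilt [ 0.18 -0.08  0.02] F bed [-0.4  1.   1.7] gap 0.0153 t 14.4
-75 -42 [327. 408.]
-75 38 [176. 307.]
75 -42 [571. 196.]
75 38 [422. 109.]
```

View pics/z5.png

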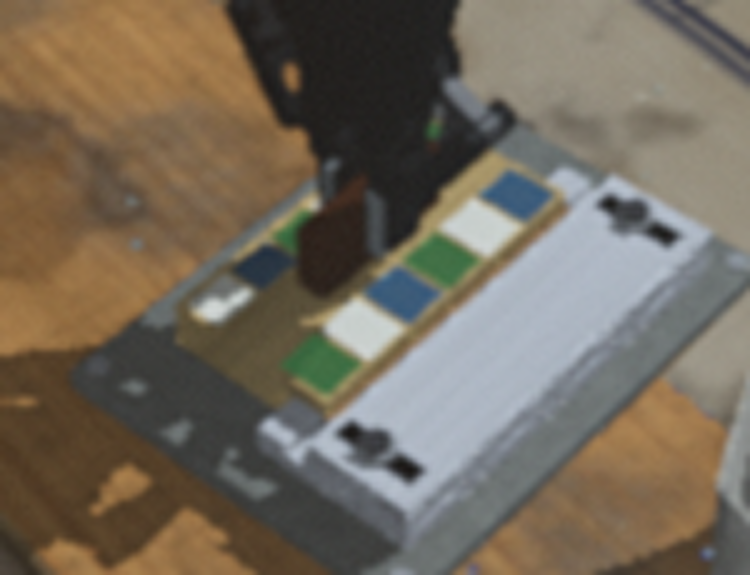

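Run:
```python
from h import *
np.set_printoptions(precision=1,suppress=True)
c=camera("scene"); S=lambda x,y: bedR().inv().apply(ray(c,x/5+260,y/5+270,.035)-B0)*1000
for n,p in dict(bN=(328,410),bF=(569,197),lipN=(303,448),lipF=(612,178),backN=(405,513),backF=(713,237)).items(): print(n,S(*p))
c=camera("top"); a=c["image"][210:345,365:475]; cv2.imwrite("pics/t5.png",a[:,:,::-1])
```

```text
bN [-75.3   3.6  35. ]
bF [74.4  5.4 35. ]
lipN [-95.2  -1.8  35. ]
lipF [94.7 -1.1 35. ]
backN [-93.3 -50.6  35. ]
backF [ 94.3 -52.5  35. ]
```

Request:
play_rows(xyz=[[0,0,0],[0,0,0],[0,0,0],[0,0,0],[0,0,0],[-2,0,0],[-10,0,0],[-20,0,0],[-25,0,0],[-25,0,0]], rotation=[[0,0,0],[0,0,0],[0,0,0],[0,0,0],[0,0,0],[0,0,0],[0,0,0],[0,0,0],[0,0,0],[0,0,0]], jaw=[-0.5,-0.3,0,0.2,0.2,0.2,0.2,0.2,0.2,0.2])

```text
time: 15.55
eef_pos: [0.4552, -0.219, 0.1268]
eef_rot: [[-0.003, 0.985, 0.175], [0.001, 0.175, -0.985], [-1.0, -0.003, -0.001]]
contact_force: [-0.4, 0.7, -0.6]
finger_gap: 0.0513
```

Request:
play_rows(xyz=[[-25,0,-20],[-20,0,-30],[-10,0,-40],[0,0,-40],[0,0,-40],[0,0,-40],[0,0,-30],[0,0,-10],[0,0,0],[0,0,0]], rotation=[[0,0,0],[0,0,0],[0,0,0],[0,0,0],[0,0,0],[0,0,0],[0,0,0],[0,0,0],[0,0,0],[0,0,0]], jaw=[0.2,0.2,0.2,0.2,0.2,0.2,0.2,0.2,0.2,0.2])

```text
time: 16.55
eef_pos: [0.4133, 0.0325, 0.1933]
eef_rot: [[0.014, 0.985, 0.171], [-0.001, 0.171, -0.985], [-1.0, 0.014, 0.004]]
contact_force: [0.8, 0.1, 0.2]
finger_gap: 0.0509
```

Run:
```python
from h import *
s=state(); print(s["contact_force"],s["finger_gap"],s["qvel"])
c=camera("scene"); a=c["image"][270:385,260:410]
t=camera("top")["image"][205:345,360:475]
o=np.zeros((460,800,3),np.uint8); o[:322,:420]=cv2.resize(a,(420,322),interpolation=2); o[:448,425:793]=cv2.resize(t,(368,448),interpolation=2)
cv2.imwrite("pics/z6.png",o[:,:,::-1])
```

```text
[0.84347191 0.0692029  0.20002243] 0.0508875201204792 [-0.62144796 -0.63056092 -0.01219179 -0.04769683  0.4366148   0.19456395
 -0.49111169]
```

View pics/z6.png

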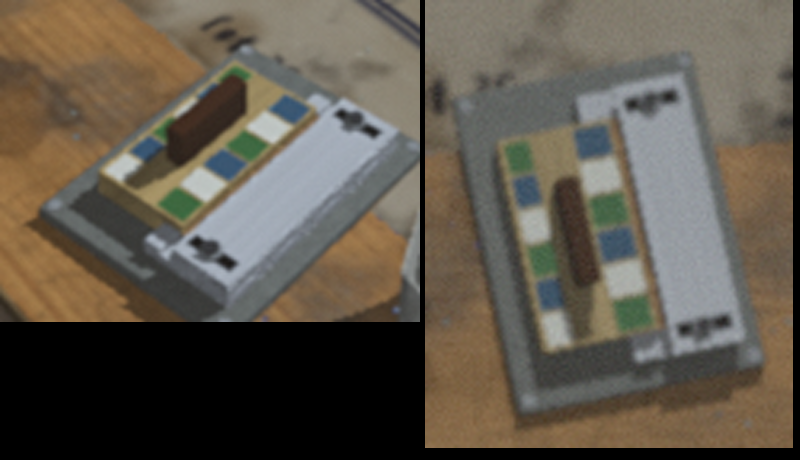

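The board lies flat in the rail (scene view left, top view right). About the same length of rail shows beyond each board end, and the gripper is clear.

```bash
python3 -c "
from h import *
sign_off(); print(state()['time'])"
```

```text
the job is handed in; nothing more can be done
the job is handed in; nothing more can be done
```

The board is laid in the starter rail, flat on the bed and released, and I handed the job in at about 17 s of the 58 s allowed.

- **Insertion:** I gripped the batten and tipped the board 20°. I slid the tongue over the ridge and under the lip in small steps, and it stopped at the groove bottom. The rail stands about 2.7 mm to the -y side of nominal. The highest push I read was about 2 N, though I only read force at the end of each short move.
- **Lowering:** I turned the board down about the tongue's edge. With the board still held, the pose read underside at 12.0 mm, tilt 0.02°, yaw 0.2° and board origin at bed y 46.9. The joined place works out to 47.3 for this rail.
- **Alignment:** in the scene camera, the middles of board and rail agree to about 0.5 mm. The calibration itself is only good to about 2 mm.
- **Last pictures:** after release, both views showed the board lying flat in the joint with the gripper well clear. I did not re-measure the other things, but nothing touched them as far as I could tell.
- **Disagreement:** early scene-camera edge readings of the rail differed from the top view by a few mm and about 1° of yaw. The stop felt at insertion gave the rail's y position, but I never checked its yaw separately.

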